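# Feed the card on by one strip with the hand wheel

### The job

Feed the card on by one strip: with your fingertips push the hand wheel round by its upright orange grip, clockwise seen from above, through exactly one full turn, so that the grip stops back where it started, and do not run on past it. Only push the grip: do not take hold of it, and do not push the sliding carriage itself. Leave the glue stick, cap, sharpener and set square where they are, and finish clear of everything.

Things in the scene. Friction and masses are not known exactly. Their poses are not given: they have to be found in the camera images.
- bench: Card feed bench, fixed to the table (it does not move): a grey gearbox 130 x 130 x 50 mm high with the dark hand wheel on top. The origin is on the table (z = 0) straight under the wheel's axis, z up. On the bench's -y side lies a low bed 400 x 220 mm (centre at x 30, y -215 mm, running along the bench's x) with the sliding carriage and across it a dark scoring bar, its top at 76 mm height. Nothing of the bench but wheel and grip stands higher than 76 mm.
- hub (a point): Point on the upright axis of the hand wheel, fixed to the bench, 70 mm above the table, at the middle height of the wheel's rim. The rim is a round bar 12 mm thick on a circle of 70 mm radius, its top at 76 mm height, with three spokes; the hub's top is at 84 mm height.
- wheel (a joint): Angle of the hand wheel in rad; it grows clockwise seen from above. One full turn is 6.283. It starts anywhere from 0 to 5; end stops at -1.0 and 14.3. The grip stands at bench angle minus this value (at 0 it lies on the bench's +x side of the hub). Turning takes a push of about 2 to 4 N at the grip; the wheel stays where it is left and does not coast.
- grip: Upright orange cylindrical grip on the wheel, 20 mm in diameter and 46 mm high, turning freely on its own axis, 70 mm from the wheel's axis. The origin is at the centre of its underside, 79 mm above the table; its top is at 125 mm height. A steel collar 24 mm across on the rim under it reaches up to 78 mm height.
- carriage: Aluminium sliding carriage 200 x 170 x 12 mm with a white card sheet with score lines, on the bed; the origin is at the centre of its underside, 26 mm above the table. The wheel drives it through gears along the bench's +x, 40 mm for each clockwise turn. Not to be touched.
- glue_stick: White glue stick with a green band standing upright, 29 mm in diameter, 96 mm high; origin at the centre of its underside. Loose, not to be disturbed.
- cap: White glue-stick cap standing on the table, 29 mm in diameter, 26 mm high; origin at the centre of its underside. Loose, not to be disturbed.
- sharpener: Round blue and yellow pencil sharpener, 36 mm in diameter, 45 mm high; origin at the centre of its underside. Loose, not to be disturbed.
- set_square: Wooden set square (open triangle) lying flat, legs 140 mm along its x and 80 mm along its y, 6 mm thick; origin on the table in the middle of its bounding rectangle. Loose, not to be disturbed.

How it is judged:
By the outcome, as a careful person would: the job done as asked, in the order asked, and still so for the second after the job is handed in, with the robot touching nothing.
It also fails if it takes over 61 s, if anything falls off the work surface, if the arm or the gripper's body presses on something with over 40 N, if the wrist force passes 120 N, or if a joint passes its speed limit or range.

### The arm

A 6-joint arm with a two-finger parallel gripper is mounted at the origin on the work surface. World frame = base frame: x ahead of the robot, y to its left, z up, the work surface at z = 0. Lengths are in m, angles in rad, forces in N, time in s.
With the tool pointing down it reaches from about 0.225 to 0.725 m from the base axis. Payload 3.1 kg.
Tool frame: the origin (TCP) lies midway between the tips of the shut fingers; the grasp point (between the pads) lies 19 mm behind it; z points along the fingers, y is the line along which they close (so a half turn about z gives the same grasp; the last joint's range is limited). The gripper opens to 85 mm and grips with 20 to 120 N. Pads are 22 mm wide; open, the fingers measure 114 mm over their backs; the gripper's body (76 mm by 85 mm) begins 54 mm behind the grasp point. The pads swing forward as they close: fully open they stand 13 mm farther back than shut.
Start: joints at [-1.261, 0.048, 0.099, 1.622, 0, 1.443], TCP at [0.223, -0.475, 0.231] pointing down, gripper open.
Joint ranges: [-2.91, 2.91], [-0.99, 1.94], [-1.21, 1.42], [-2.12, 2.29], [-1.49, 1.47], [-3.14, 3.14]. Speed limits (rad/s): [2.79, 2.79, 3.14, 3.14, 3.14, 3.14].

### API

Orientations are given as a unit quaternion [x, y, z, w].
In Python, from rig import state, grab_frame, camera_info, job_done, recognise gives the robot as it stands.
- The arm moves only by the shell command python3 -m pendant 'ROWS' [FORCE]. ROWS is JSON, a list of rows, each a list of 7 numbers: the shift along the tool's x, y, z scaled (see below), then the turn, a rotation vector about the tool's x, y, z scaled (see below), then the closure in counts, from 0 (fully open) to 255 (shut). A call has 1 to 10 rows; each row is the pose to reach, as a shift and turn from the pose commanded when the call began, along the tool's axes at that moment; what a row does not reach only later rows make up. The controller multiplies each number of a shift by 0.6 m and each number of a turn by pi/2 rad. A row lasts 1/8 s, in which the tool goes at most 62.5 mm and 10.7 degrees, less where a joint would pass 70% of its speed; a pose out of reach is approached as far as the arm can. A call with a number of a shift or a turn outside -1 to 1 is refused whole. A call with a gripper value outside its range is refused whole. The fingers move at their own pace and stop on an object; FORCE is the grip in N (left out, the last holds). Time passes only in rows, so rows that repeat a pose let the fingers close. It gives the time, the measured TCP pose, the force, the opening and the grip force at its end, in the units of the state.
- state(): the state, without advancing time (a new reading comes with each control period).
- grab_frame(name): name is "scene" or "top" or "wrist"; returns (picture, depth): 420x560x3 uint8, red, green, blue; 420x560 float32, m along the optical axis (not along the pixel's ray), 0 where there is no reading.
- camera_info(name): a dict with "intrinsics" (3x3 intrinsics, pixels), "k1" (the pictures are not rectified: a ray, as slopes to the right and down, at radius r is drawn at 1 + k1 r^2 times it, then the intrinsics apply), "extrinsics" (4x4, takes a point from world to camera coordinates); the wrist camera has in their place "hand_eye" (4x4, takes a point from camera to tool coordinates, whose origin is the TCP and whose axes are the flange's). Camera axes: x right, y down, z forward; pixel columns grow to the right and rows downward; lengths in m; the calibration is good to about 2 mm. A picture is of the moment at which its call begins: read the wrist's pose just before it. camera_info takes no time and is no camera call.
- job_done(): hands the job in; it is judged then, once.
Trained networks look in the newest picture that a camera, given by its name, has taken for a name from the list of things; names that differ only in an ending like _2 or _b are one class to them, and where a whole thing is asked for, a point or a joint stands for the part that bears it (a point fixed in the world has none). Each returns a list of dicts, best first, with "conf" (0 to 1); they miss things now and then, are a little off and sometimes report something else, mostly with a low value. They report only what shows in the picture. A call takes as long as a camera call.
- recognise(thing, camera): "extent" ([centre column, centre row, width, height] in pixels, round what is visible of it).
The state is a dict: "t": time; "q": joint angles; "qd": joint speeds; "joint_torque": joint torques, N m; "tcp_pos": TCP position; "eef_rot": TCP orientation; "force": force on the tool from outside, world axes, zero at the start; "moment": the same for the moment, N m; "gripper_width": opening from 0.0 (shut) to 1.0 (fully open); "grip_force": force on a finger pad.
Only numpy, scipy, OpenCV 4.12 (cv2) and the standard library are available. Lean on these libraries where they do the work, as an engineer would, in place of code of your own. Each camera call takes 0.05 s, during which the arm holds its last target. There are 200 camera calls.

## Working session

There is one attempt and no reset: what is moved stays moved. The work goes in short steps, Python scripts to look and compute and a shell command to move; the robot and the scene stay as the last step left them, time stands still between calls to the robot, and variables do not carry over. Pictures are saved under pics/ and viewed, at most 10 in all, crops included, and the job is handed in when it is done.

```bash
mkdir -p pics
cat > h.py <<'E'
from rig import *
import numpy as np, cv2
from scipy.spatial.transform import Rotation as R
def ray(cam,uv,st=None):
    i=camera_info(cam);K=np.array(i["intrinsics"]);k=i["k1"]
    d=np.array([(uv[0]-K[0,2])/K[0,0],(uv[1]-K[1,2])/K[1,1]]);s=d.copy()
    for _ in range(20): s=d/(1+k*(s@s))
    v=np.array([*s,1.])
    if cam=="wrist":
        T=np.eye(4);T[:3,:3]=R.from_quat(st["eef_rot"]).as_matrix();T[:3,3]=st["tcp_pos"]
        M=T@np.array(i["hand_eye"])
    else: M=np.linalg.inv(np.array(i["extrinsics"]))
    return M[:3,3],M[:3,:3]@v
def atz(cam,uv,z,st=None):
    o,v=ray(cam,uv,st);return o+v*(z-o[2])/v[2]
def save(cam,name):
    st=state();p,d=grab_frame(cam);cv2.imwrite("pics/"+name+".png",p[:,:,::-1]);np.save("pics/"+name,d);return st,p,d
E
python3 - <<'E'
from h import *
s=state();print(s)
ims=[save(c,c+"1")[1] for c in("top","scene")]
for c in("top","scene"):
  for t in("bench","wheel","grip","carriage","glue_stick","cap","sharpener","set_square"):
    print(c,t,[(np.round(r["extent"]).tolist(),round(r["conf"],2)) for r in recognise(t,c)[:2]])
E
```

```text
{'t': 0.0, 'q': array([-1.26078630e+00,  4.87617185e-02,  9.75480064e-02,  1.62198971e+00,
        3.59353288e-06,  1.44299663e+00]), 'qd': array([ 0.00049963, -0.00215338,  0.0022507 , -0.00065606,  0.00125725,
        0.00020533]), 'joint_torque': array([ 3.49684406e-04, -3.38783097e+01,  3.20015466e+01,  2.03221233e-02,
       -1.04168257e-04, -3.07516338e-06]), 'tcp_pos': array([ 0.22237518, -0.47488903,  0.23008647]), 'eef_rot': array([ 9.76135150e-01,  2.17160588e-01, -1.07708608e-04, -1.19872121e-03]), 'force': array([-1.23893471,  0.54919974, -0.12408142]), 'moment': array([-0.01670872, -0.00064645,  0.02045298]), 'grip_force': 0.0, 'gripper_width': 1.0017128589966222}
top bench [([387.0, 191.0, 180.0, 183.0], 0.94)]
top wheel [([339.0, 231.0, 72.0, 65.0], 0.58)]
top grip [([389.0, 190.0, 178.0, 178.0], 0.61), ([367.0, 240.0, 13.0, 11.0], 0.46)]
top carriage [([415.0, 202.0, 92.0, 95.0], 0.6), ([388.0, 191.0, 176.0, 179.0], 0.19)]
top glue_stick [([277.0, 264.0, 8.0, 15.0], 0.59)]
top cap [([272.0, 200.0, 8.0, 11.0], 0.64)]
top sharpener [([301.0, 303.0, 15.0, 14.0], 0.64)]
top set_square []
scene bench [([185.0, 180.0, 203.0, 106.0], 0.92)]
scene wheel [([246.0, 169.0, 69.0, 58.0], 0.91)]
scene grip [([240.0, 149.0, 9.0, 22.0], 0.59)]
scene carriage [([184.0, 162.0, 101.0, 57.0], 0.74)]
scene glue_stick [([307.0, 210.0, 18.0, 42.0], 0.67)]
scene cap [([248.0, 249.0, 10.0, 23.0], 0.7)]
scene sharpener [([325.0, 191.0, 15.0, 17.0], 0.63)]
scene set_square [([350.0, 286.0, 79.0, 52.0], 0.89)]
```

View pics/top1.png

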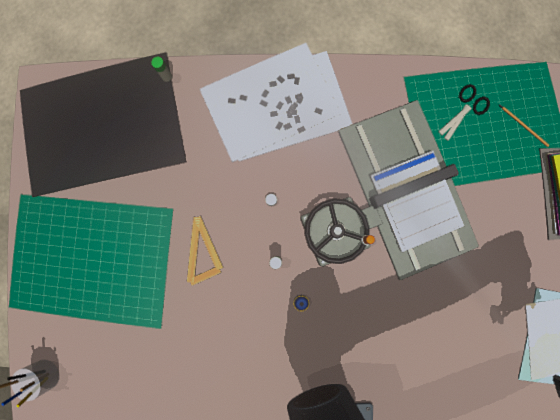

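View pics/scene1.png

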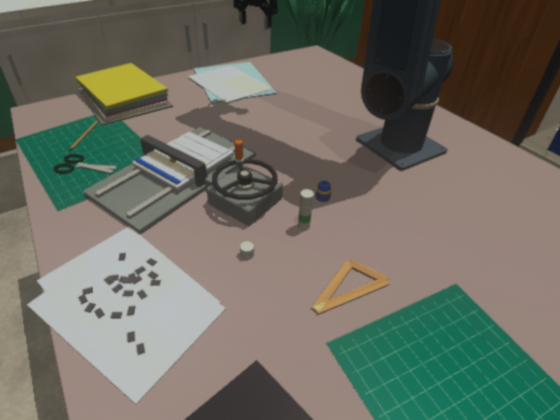

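The top view shows the hub at (337,231), grip at (369,239), cap (271,199), glue stick (276,263), sharpener (301,303), and the arm's base at the bottom. The scene view agrees.

Run:
```python
from h import *
for n,uv,z in [("hub",(337.5,231),.084),("grip",(369.5,239.5),.125),("cap",(271,199),.026),("glue",(276,263),.096),("sharp",(301,303),.045),("bedc1",(341,129),.02),("bedc2",(415,101),.02),("bedc3",(479,247),.02),("bedc4",(401,278),.02)]:
  print(n,atz("top",uv,z).round(4))
for n,uv,z in [("hub",(245,175),.084),("grip",(239.5,140),.125),("cap",(247,245),.026),("glue",(307.5,193),.096)]:
  print("scene",n,atz("scene",uv,z).round(4))
p=cv2.imread("pics/top1.png");cv2.imwrite("pics/crop1.png",cv2.resize(p[170:290,270:430],None,fx=5,fy=5,interpolation=cv2.INTER_CUBIC))
s=state();print(R.from_quat(s["eef_rot"]).as_matrix().round(3))
```

```text
hub [ 0.5171 -0.004   0.084 ]
grip [ 0.4966 -0.069   0.125 ]
cap [0.5971 0.148  0.026 ]
glue [0.4458 0.1359 0.096 ]
sharp [0.3501 0.0783 0.045 ]
bedc1 [ 0.7707 -0.0251  0.02  ]
bedc2 [ 0.8446 -0.2149  0.02  ]
bedc3 [ 0.4769 -0.3662  0.02  ]
bedc4 [ 0.4043 -0.1659  0.02  ]
scene hub [0.5203 0.0074 0.084 ]
scene grip [ 0.4916 -0.0707  0.125 ]
scene cap [0.5945 0.1504 0.026 ]
scene glue [0.4455 0.1424 0.096 ]
[[ 0.906  0.424  0.   ]
 [ 0.424 -0.906 -0.   ]
 [ 0.     0.    -1.   ]]
```

View pics/crop1.png

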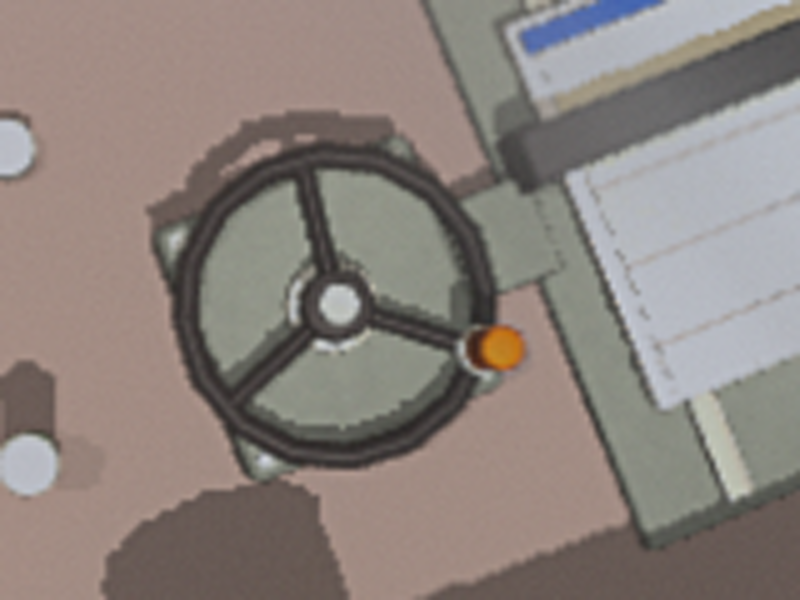

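Hub is about (0.518,-0.004), grip at world angle about -108°, bench yaw about 21°. I'll move above the area with the fingers shut and square to the final push direction, then take a close look.

```bash
python3 -m pendant '[[0.19,-0.1,-0.03,0,0,0.12,255],[0.38,-0.2,-0.05,0,0,0.24,255],[0.57,-0.3,-0.05,0,0,0.36,255],[0.751,-0.394,-0.05,0,0,0.478,255],[0.751,-0.394,-0.05,0,0,0.478,255],[0.751,-0.394,-0.05,0,0,0.478,255],[0.751,-0.394,-0.05,0,0,0.478,255],[0.751,-0.394,-0.05,0,0,0.478,255],[0.751,-0.394,-0.05,0,0,0.478,255],[0.751,-0.394,-0.05,0,0,0.478,255]]'
python3 - <<'E'
from h import *
s,p,d=save("wrist","w1");print(s["tcp_pos"],s["eef_rot"],s["gripper_width"],s["force"],s["t"])
print(np.round(camera_info("wrist")["hand_eye"],3))
print(R.from_quat(s["eef_rot"]).as_matrix().round(3))
for t in ("grip","wheel"): print(recognise(t,"wrist")[:2])
E
```

```text
t: 2.15
tcp_pos: [0.5269, -0.0832, 0.261]
eef_rot: [0.99, -0.144, 0.001, -0.006]
force: [-0.7, -0.3, 0.2]
gripper_width: -0.004
grip_force: 0.0
[ 0.52690573 -0.08322407  0.26097071] [ 9.89593192e-01 -1.43766837e-01  5.85731799e-04 -6.00556617e-03] -0.004261641702499863 [-0.73219778 -0.29446828  0.22912235] 2.15
[[ 0.    -0.959 -0.283  0.073]
 [ 1.    -0.     0.    -0.   ]
 [-0.    -0.283  0.959 -0.144]
 [ 0.     0.     0.     1.   ]]
[[ 0.959 -0.285  0.003]
 [-0.285 -0.959  0.012]
 [-0.001 -0.012 -1.   ]]
[{'extent': [280.1, 224.2, 21.6, 28.3], 'conf': 0.66}]
[{'extent': [219.2, 208.8, 148.7, 137.3], 'conf': 0.59}]
```

View pics/w1.png

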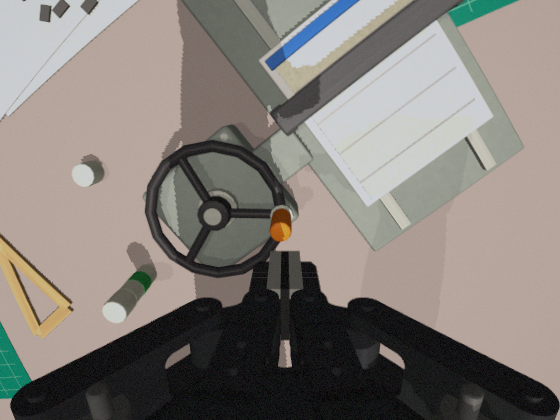

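The wrist view shows the hub at (213,214), the grip's top around (282,232) and base at (281,214), shut fingertips at (285,270), with glue stick and cap well left. Now the refined positions.

Run:
```python
from h import *
s,p,d=save("wrist","w2");print(s["tcp_pos"],s["eef_rot"],s["t"])
h=cv2.cvtColor(p,cv2.COLOR_RGB2HSV)
m=(cv2.inRange(h,(5,150,90),(20,255,255)));m[:180]=0;m[280:]=0;m[:,:230]=0;m[:,330:]=0
ys,xs=np.nonzero(m);print("orange",xs.min(),xs.max(),ys.min(),ys.max(),len(xs))
# grip by depth: back-project orange pixels
P=[]
o,_=ray("wrist",(0,0),s)
for x,y in zip(xs,ys):
  if d[y,x]>0:
    _,v=ray("wrist",(x,y),s);P.append(o+v*d[y,x])
P=np.array(P);print(P.min(0),P.max(0)); T=P[P[:,2]>.120];print("top",len(T),T.mean(0),T.min(0),T.max(0))
# hub and rim via depth
Q=[]
for y in range(120,300,1):
  for x in range(130,310,1):
    if d[y,x]>0 and y<250:
      _,v=ray("wrist",(x,y),s);q=o+v*d[y,x]
      if .066<q[2]<.092 and p[y,x].max()<110: Q.append(q)
Q=np.array(Q);c=np.array([.518,-.004])
rr=Q[(abs(np.hypot(*(Q[:,:2]-c).T)-.07)<.012)]
A=np.c_[2*rr[:,:2],np.ones(len(rr))];sol=np.linalg.lstsq(A,(rr[:,:2]**2).sum(1),rcond=None)[0]
print("rim",sol[:2],np.sqrt(sol[2]+sol[:2]@sol[:2]),len(rr))
print("hub px",atz("wrist",(213,215),.084,s),"grip px",atz("wrist",(282,232),.125,s))
```

```text
[ 0.52558624 -0.08512538  0.26127788] [ 9.89310225e-01 -1.45709715e-01  5.25465807e-04 -5.80363505e-03] 2.3
orange 267 288 208 240 557
[ 0.47114531 -0.07829492  0.07383429] [ 0.50851395 -0.05115213  0.12773963]
top 363 [ 0.49952109 -0.06892139  0.12521386] [ 0.48948666 -0.07805904  0.12069068] [ 0.50851395 -0.05882047  0.12773963]Traceback (most recent call last):
  File "<stdin>", line 18, in <module>
  File "h.py", line 5, in ray
    i=camera_info(cam);K=np.array(i["intrinsics"]);k=i["k1"]
ValueError: time passes only in moves, steps and waits
```

```bash
python3 -m pendant '[[0,0,0,0,0,0,255],[0,0,0,0,0,0,255],[0,0,0,0,0,0,255],[0,0,0,0,0,0,255]]'
sed -i 's/^def ray/from functools import lru_cache\ncamera_info=lru_cache(camera_info)\ndef ray/' h.py
cat > meas.py <<'E'
from h import *
import sys
def meas(name):
    s,p,d=save("wrist",name)
    h=cv2.cvtColor(p,cv2.COLOR_RGB2HSV);m=cv2.inRange(h,(5,150,90),(20,255,255))
    o,_=ray("wrist",(0,0),s)
    W=np.full((*d.shape,3),9.)
    for y in range(100,330):
        for x in range(100,400):
            if d[y,x]>0: W[y,x]=o+ray("wrist",(x,y),s)[1]*d[y,x]
    near=np.hypot(W[...,0]-.518,W[...,1]+.004)<.1
    T=W[(m>0)&near&(W[...,2]>.121)&(W[...,2]<.13)]
    g=(T.min(0)+T.max(0))/2
    c=np.array([.518,-.004])
    for _ in range(4):
        r=np.hypot(W[...,0]-c[0],W[...,1]-c[1])
        Q=W[(abs(r-.07)<.009)&(abs(W[...,2]-.072)<.006)&(p.max(2)<100)][:,:2]
        A=np.c_[2*Q,np.ones(len(Q))];sol=np.linalg.lstsq(A,(Q**2).sum(1),rcond=None)[0];c=sol[:2]
    print(s["t"],"tcp",s["tcp_pos"].round(4),R.from_quat(s["eef_rot"]).as_matrix()[:2,0].round(3))
    print("grip",g.round(4),T.mean(0).round(4),len(T),"hub",c.round(4),"r",np.sqrt(sol[2]+c@c).round(4),len(Q))
    for q in(g,T.mean(0)): print("ang",np.degrees(np.arctan2(q[1]-c[1],q[0]-c[0])).round(2),np.hypot(*(q[:2]-c)).round(4))
meas(sys.argv[1])
E
python3 meas.py w3
```

```text
t: 2.85
tcp_pos: [0.5262, -0.0845, 0.2613]
eef_rot: [0.989, -0.145, 0.001, -0.006]
force: [0.1, -0.2, 0.1]
gripper_width: 0.0
grip_force: 0.0
2.85 tcp [ 0.5262 -0.0845  0.2613] [ 0.958 -0.287]
grip [ 0.4989 -0.0687  0.1244] [ 0.4995 -0.0688  0.1253] 353 hub [ 0.5199 -0.0031] r 0.0684 4117
ang -107.78 0.069
ang -107.3 0.0689
```

```bash
python3 -m pendant '[[0.008,-0.022,0.09,-0.008,0,0,255],[0.008,-0.022,0.18,-0.008,0,0,255],[0.008,-0.022,0.26,-0.008,0,0,255],[0.008,-0.022,0.277,-0.008,0,0,255],[0.008,-0.022,0.277,-0.008,0,0,255],[0.008,-0.022,0.277,-0.008,0,0,255]]'
python3 - <<'E'
from h import *
s=state();print(s["tcp_pos"],R.from_quat(s["eef_rot"]).as_matrix().round(3),s["force"])
E
```

```text
t: 3.65
tcp_pos: [0.5347, -0.0807, 0.0983]
eef_rot: [0.99, -0.138, 0.003, -0.003]
force: [0.0, 0.5, 0.7]
gripper_width: -0.003
grip_force: 0.0
[ 0.53470767 -0.0807021   0.09834933] [[ 0.962 -0.274  0.007]
 [-0.274 -0.962  0.006]
 [ 0.005 -0.007 -1.   ]] [0.02342715 0.53637645 0.68188747]
```

```bash
python3 -m pendant '[[0,-0.01,0,0,0,0,255],[0,-0.01,0,0,0,0,255],[0,-0.01,0,0,0,0,255]]'; python3 -m pendant '[[0,0,0,0,0,0,255],[0,0,0,0,0,0,255]]'
```

```text
t: 4.03
tcp_pos: [0.5338, -0.0772, 0.0959]
eef_rot: [0.991, -0.136, 0.001, -0.005]
force: [-0.1, -0.1, 0.6]
gripper_width: -0.002
grip_force: 0.0
t: 4.28
tcp_pos: [0.5334, -0.0771, 0.0952]
eef_rot: [0.991, -0.136, 0.0, -0.005]
force: [-0.4, -0.3, 0.2]
gripper_width: 0.001
grip_force: 0.0
```

```bash
cat > plan.py <<'E'
from h import *
import sys
a1,n=float(sys.argv[1]),int(sys.argv[2]); rad=float(sys.argv[3]) if len(sys.argv)>3 else .07
s=state();p=s["tcp_pos"];M=R.from_quat(s["eef_rot"]).as_matrix();c=np.array([.5199,-.0031])
a0=np.degrees(np.arctan2(*(p[:2]-c)[::-1]));r0=np.hypot(*(p[:2]-c))
while a0<a1: a0+=360
print("now",round(a0,1),r0.round(4),"z",p[2].round(4),"F",s["force"].round(1),"x",M[:2,0].round(3),"tilt",M[:2,2].round(3),"t",s["t"])
for k in range(1,n+1):
    a=np.radians(a0+(a1-a0)*k/n);r=r0+(rad-r0)*min(1,k/3)
    t=np.array([*(c+r*np.array([np.cos(a),np.sin(a)])),.095])
    print((M.T@(t-p)/.6).round(3).tolist())
E
python3 plan.py -165 9
```

```text
now -79.7 0.0752 z 0.0952 F [-0.4 -0.3  0.2] x [ 0.963 -0.269] tilt [0.002 0.01 ] t 4.275
[-0.02, 0.005, 0.0]
[-0.04, 0.006, 0.0]
[-0.06, 0.004, 0.0]
[-0.079, 0.001, 0.0]
[-0.098, -0.004, 0.0]
[-0.115, -0.013, 0.001]
[-0.13, -0.024, 0.001]
[-0.144, -0.038, 0.001]
[-0.155, -0.053, 0.001]
```

```bash
python3 -m pendant '[[-0.02,0.005,0,0,0,0,255],[-0.04,0.006,0,0,0,0,255],[-0.06,0.004,0,0,0,0,255],[-0.079,0.001,0,0,0,0,255],[-0.098,-0.004,0,0,0,0,255],[-0.115,-0.013,0.001,0,0,0,255],[-0.13,-0.024,0.001,0,0,0,255],[-0.144,-0.038,0.001,0,0,0,255],[-0.155,-0.053,0.001,0,0,0,255]]'
python3 - <<'E'
from h import *
save("scene","s2");save("wrist","w4")
a=cv2.imread("pics/s2.png")[90:260,130:400];b=cv2.imread("pics/w4.png")
cv2.imwrite("pics/m1.png",np.hstack([cv2.resize(a,(476,300)),cv2.resize(b[130:400,150:420],(300,300))]))
E
python3 plan.py -255 9
```

```text
t: 5.4
tcp_pos: [0.4469, -0.038, 0.095]
eef_rot: [0.992, -0.125, 0.001, -0.012]
force: [-0.9, -2.5, 0.2]
gripper_width: -0.003
grip_force: 1.3
now -154.8 0.0807 z 0.0949 F [-0.5 -0.5  0.4] x [ 0.969 -0.248] tilt [0.004 0.025] t 5.5
[-0.009, -0.024, 0.001]
[-0.013, -0.049, 0.001]
[-0.012, -0.073, 0.002]
[-0.013, -0.096, 0.002]
[-0.008, -0.118, 0.003]
[-0.0, -0.139, 0.003]
[0.012, -0.158, 0.004]
[0.028, -0.174, 0.004]
[0.046, -0.187, 0.004]
```

View pics/m1.png

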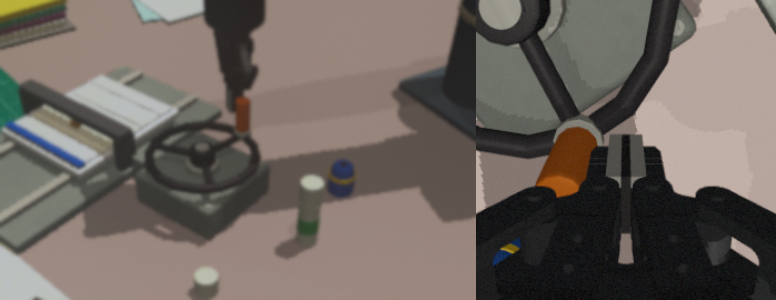

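The grip (orange) has been carried along and lies against the shut fingers' side; nothing else is near. Continuing.

```bash
python3 -m pendant '[[-0.007,-0.024,0.001,-0.008,0,0.015,255],[-0.008,-0.049,0.001,-0.016,0,0.03,255],[-0.006,-0.073,0.002,-0.016,0,0.03,255],[-0.007,-0.096,0.002,-0.016,0,0.03,255],[-0.003,-0.118,0.003,-0.016,0,0.03,255],[0.004,-0.139,0.003,-0.016,0,0.03,255],[0.016,-0.157,0.004,-0.016,0,0.03,255],[0.03,-0.172,0.004,-0.016,0,0.03,255],[0.048,-0.185,0.004,-0.016,0,0.03,255]]'; python3 plan.py -335 9 .068
```

```text
t: 6.62
tcp_pos: [0.4818, -0.0213, 0.0955]
eef_rot: [0.994, -0.108, 0.001, -0.026]
force: [0.4, 0.3, -0.4]
gripper_width: 0.002
grip_force: 0.0
now -154.4 0.0422 z 0.0955 F [ 0.4  0.3 -0.4] x [ 0.977 -0.214] tilt [0.008 0.05 ] t 6.625
[-0.025, -0.017, 0.002]
[-0.043, -0.047, 0.003]
[-0.049, -0.086, 0.005]
[-0.028, -0.119, 0.007]
[0.003, -0.143, 0.008]
[0.041, -0.155, 0.009]
[0.08, -0.154, 0.008]
[0.116, -0.139, 0.008]
[0.146, -0.112, 0.006]
```

```bash
python3 - <<'E'
from h import *
s=state();print(s["q"].round(3),s["qd"].round(3),s["joint_torque"].round(2),s["force"].round(1),s["moment"].round(2),s["tcp_pos"])
E
python3 -m pendant '[[0,-0.02,0,0,0,0,255],[0,-0.02,0,0,0,0,255],[0,-0.02,0,0,0,0,255]]'
python3 - <<'E'
from h import *
s=state();print(s["q"].round(3),s["joint_torque"].round(2),s["tcp_pos"])
save("scene","s3");save("wrist","w5")
a=cv2.imread("pics/s3.png")[0:300,130:480];b=cv2.imread("pics/w5.png")
cv2.imwrite("pics/m2.png",np.hstack([cv2.resize(a,(400,343)),cv2.resize(b[60:,80:480],(390,343))]))
E
```

```text
[-0.217 -0.053 -0.272  1.354  0.051  3.141] [ 0.012  0.206  0.198 -0.011 -0.001  0.   ] [ 1.000e-02 -3.043e+01  3.113e+01  6.000e-02  1.800e-01  0.000e+00] [ 0.4  0.3 -0.4] [-0.06  0.02 -0.03] [ 0.48183148 -0.02131588  0.09547546]
t: 7.0
tcp_pos: [0.482, -0.0158, 0.0959]
eef_rot: [0.994, -0.104, 0.001, -0.028]
force: [0.2, -0.1, 0.5]
gripper_width: -0.003
grip_force: 0.0
[-0.209 -0.053 -0.272  1.355  0.056  3.141] [ 3.000e-02 -2.956e+01  3.171e+01  2.000e-02  2.000e-01  0.000e+00] [ 0.48203926 -0.01582799  0.0959047 ]
```

View pics/m2.png

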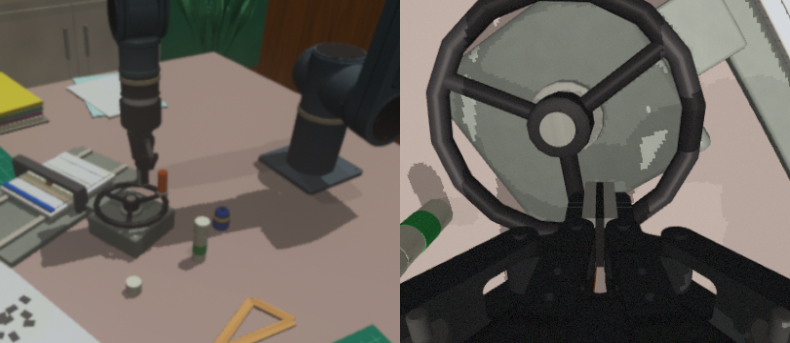

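Joint 6 reached its limit (3.14), so the yaw could not be held and the fingers slipped inside the rim; the grip is now on the robot's side of the fingers, hidden under the hand. I'll lift straight up, turn the tool 90° the other way (equivalent shape) and look again.

```bash
python3 -m pendant '[[0,0,-0.08,0,0,0,255],[0,0,-0.16,0,0,0,255],[0.05,0.1,-0.275,0,0,-0.1,255],[0.05,0.1,-0.275,0,0,-0.2,255],[0.05,0.1,-0.275,0,0,-0.32,255],[0.05,0.1,-0.275,0,0,-0.43,255],[0.05,0.1,-0.275,0,0,-0.54,255],[0.05,0.1,-0.275,0,0,-0.65,255],[0.05,0.1,-0.275,0,0,-0.76,255],[0.05,0.1,-0.275,0,0,-0.85,255]]'; python3 -m pendant '[[0,0,0,0,0,-0.08,255],[0,0,0,0,0,-0.08,255],[0,0,0,0,0,-0.08,255]]'
python3 - <<'E'
from h import *
s=state();print(s["q"].round(3),R.from_quat(s["eef_rot"]).as_matrix().round(3))
E
python3 meas.py w6
```

```text
t: 8.35
tcp_pos: [0.4976, -0.0899, 0.2573]
eef_rot: [0.844, 0.536, 0.018, -0.021]
force: [0.2, 0.4, 0.4]
gripper_width: 0.005
grip_force: 0.0
t: 8.72
tcp_pos: [0.4977, -0.0899, 0.2573]
eef_rot: [0.81, 0.585, 0.02, -0.02]
force: [0.2, 0.5, 0.1]
gripper_width: -0.002
grip_force: 0.0
[-0.346  0.011  0.112  1.683  0.055  1.545] [[ 0.314  0.949  0.009]
 [ 0.948 -0.314  0.055]
 [ 0.055 -0.009 -0.998]]
8.725 tcp [ 0.4977 -0.0899  0.2573] [0.314 0.948]
grip [0.4497 0.0022 0.1246] [0.4501 0.002  0.1254] 447 hub [ 0.5188 -0.0034] r 0.0674 2388
ang 175.38 0.0693
ang 175.52 0.0689
```

View pics/w6.png

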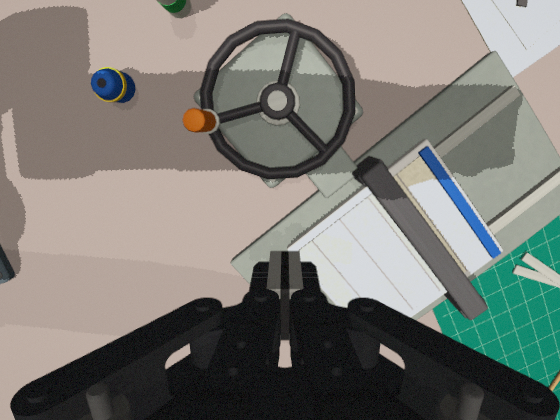

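Now the grip sits at (197,120) in the picture (world angle -184.5°), 77° of the turn done. I'll come down behind it.

```bash
python3 -m pendant '[[0.053,-0.093,0,-0.006,-0.035,0,255],[0.053,-0.093,0.06,-0.006,-0.035,0,255],[0.053,-0.093,0.14,-0.006,-0.035,0,255],[0.053,-0.093,0.21,-0.006,-0.035,0,255],[0.053,-0.093,0.27,-0.006,-0.035,0,255],[0.053,-0.093,0.274,-0.006,-0.035,0,255],[0.053,-0.093,0.274,-0.006,-0.035,0,255]]'; python3 plan.py -235 9
```

```text
t: 9.65
tcp_pos: [0.4568, -0.0334, 0.0965]
eef_rot: [0.81, 0.586, 0.001, 0.001]
force: [0.8, -0.9, 1.0]
gripper_width: -0.001
grip_force: 0.0
now -154.4 0.07 z 0.0965 F [ 0.8 -0.9  1. ] x [0.313 0.95 ] tilt [ 0.002 -0.   ] t 9.65
[0.014, -0.012, 0.003]
[0.03, -0.021, 0.003]
[0.047, -0.027, 0.003]
[0.065, -0.031, 0.003]
[0.083, -0.033, 0.003]
[0.101, -0.031, 0.003]
[0.119, -0.026, 0.003]
[0.135, -0.019, 0.003]
[0.151, -0.009, 0.003]
```

Now tracking is exact.

```bash
python3 -m pendant '[[0.014,-0.012,0.002,0,0,0,255],[0.03,-0.021,0.003,0,0,0,255],[0.047,-0.027,0.003,0,0,0,255],[0.065,-0.031,0.003,0,0,0,255],[0.083,-0.033,0.003,0,0,0,255],[0.101,-0.031,0.003,0,0,0,255],[0.119,-0.026,0.003,0,0,0,255],[0.135,-0.019,0.003,0,0,0,255],[0.151,-0.009,0.003,0,0,0,255]]'; python3 plan.py -320 10
```

```text
t: 10.78
tcp_pos: [0.4791, 0.0552, 0.093]
eef_rot: [0.81, 0.586, -0.001, -0.001]
force: [-2.1, -5.5, 1.4]
gripper_width: 0.003
grip_force: 2.6
now 125.0 0.0712 z 0.093 F [-2.1 -5.5  1.4] x [0.313 0.95 ] tilt [-0.002  0.   ] t 10.775
[0.046, 0.077, -0.003]
[0.024, 0.164, -0.004]
[-0.051, 0.21, -0.004]
[-0.138, 0.191, -0.004]
[-0.186, 0.117, -0.003]
[-0.168, 0.03, -0.003]
[-0.095, -0.019, -0.003]
[-0.008, -0.003, -0.003]
[0.043, 0.069, -0.003]
[0.028, 0.156, -0.004]
```

```bash
sed -i 's/^while a0<a1: a0+=360/a0=a1+(a0-a1)%360/' plan.py; python3 plan.py -320 10
```

```text
now -235.0 0.0712 z 0.093 F [-2.1 -5.5  1.4] x [0.313 0.95 ] tilt [-0.002  0.   ] t 10.775
[0.013, 0.012, -0.003]
[0.024, 0.026, -0.003]
[0.032, 0.041, -0.003]
[0.039, 0.057, -0.003]
[0.044, 0.073, -0.003]
[0.046, 0.09, -0.003]
[0.045, 0.108, -0.003]
[0.042, 0.125, -0.003]
[0.036, 0.141, -0.004]
[0.028, 0.156, -0.004]
```

```bash
python3 -m pendant '[[0.013,0.012,-0.003,0,0,0,255],[0.024,0.026,-0.003,0,0,0,255],[0.032,0.041,-0.003,0,0,0,255],[0.039,0.057,-0.003,0,0,0,255],[0.044,0.073,-0.003,0,0,0,255],[0.046,0.09,-0.003,0,0,0,255],[0.045,0.108,-0.003,0,0,0,255],[0.042,0.125,-0.003,0,0,0,255],[0.036,0.141,-0.004,0,0,0,255],[0.028,0.156,-0.004,0,0,0,255]]'; python3 plan.py -400 9;  python3 - <<'E'
from h import *
save("scene","s4");save("wrist","w7");save("top","t4")
a=cv2.imread("pics/s4.png")[0:300,130:480];b=cv2.imread("pics/w7.png")
cv2.imwrite("pics/m3.png",np.hstack([cv2.resize(a,(400,343)),cv2.resize(b[60:,80:480],(390,343))]))
E
```

```text
t: 12.02
tcp_pos: [0.5752, 0.0411, 0.0966]
eef_rot: [0.81, 0.586, 0.001, 0.001]
force: [1.0, 2.5, -0.9]
gripper_width: 0.001
grip_force: 1.4
now -321.4 0.0708 z 0.0966 F [ 1.   2.5 -0.9] x [0.312 0.95 ] tilt [0.003 0.001] t 12.025
[-0.011, 0.014, 0.003]
[-0.025, 0.026, 0.003]
[-0.039, 0.036, 0.003]
[-0.055, 0.044, 0.003]
[-0.072, 0.049, 0.003]
[-0.09, 0.052, 0.003]
[-0.108, 0.052, 0.003]
[-0.125, 0.049, 0.003]
[-0.142, 0.044, 0.003]
```

View pics/m3.png

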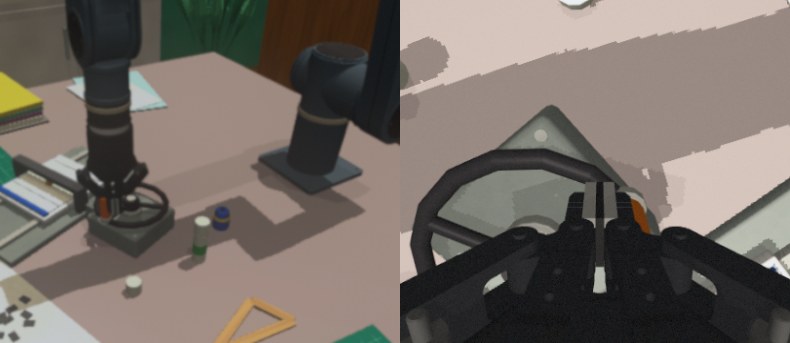

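```bash
python3 -m pendant '[[-0.011,0.014,0.001,0,0,0,255],[-0.025,0.026,0.002,0,0,0,255],[-0.039,0.036,0.003,0,0,0,255],[-0.055,0.044,0.003,0,0,0,255],[-0.072,0.049,0.003,0,0,0,255],[-0.09,0.052,0.003,0,0,0,255],[-0.108,0.052,0.003,0,0,0,255],[-0.125,0.049,0.003,0,0,0,255],[-0.142,0.044,0.003,0,0,0,255]]'; python3 plan.py -437 5
```

```text
t: 13.3
tcp_pos: [0.5719, -0.0489, 0.0942]
eef_rot: [0.81, 0.586, 0.0, 0.001]
force: [2.8, 1.6, 1.0]
gripper_width: 0.002
grip_force: 1.5
now -401.4 0.0693 z 0.0942 F [2.8 1.6 1. ] x [0.313 0.95 ] tilt [ 0.001 -0.001] t 13.3
[-0.013, -0.006, -0.001]
[-0.025, -0.014, -0.001]
[-0.036, -0.023, -0.001]
[-0.046, -0.034, -0.001]
[-0.054, -0.046, -0.001]
```

```bash
python3 -m pendant '[[-0.013,-0.006,-0.001,0,0,0,255],[-0.025,-0.014,-0.001,0,0,0,255],[-0.036,-0.023,-0.001,0,0,0,255],[-0.046,-0.034,-0.001,0,0,0,255],[-0.054,-0.046,-0.001,0,0,0,255],[-0.054,-0.046,-0.001,0,0,0,255]]'; python3 plan.py -460 3;  python3 -m pendant '[[0.005,0.02,0,0,0,0,255],[0.01,0.03,-0.02,0,0,0,255],[0.01,0.03,-0.12,0,0,0,255],[0,0,-0.22,0,0,0,255],[-0.04,-0.06,-0.275,0,0,0,255],[-0.04,-0.06,-0.275,0,0,0,255],[-0.04,-0.06,-0.275,0,0,0,255],[-0.04,-0.06,-0.275,0,0,0,255]]';python3 meas.py w8
```

```text
t: 14.05
tcp_pos: [0.5341, -0.0706, 0.0947]
eef_rot: [0.81, 0.586, -0.001, -0.0]
force: [0.4, -1.1, 0.1]
gripper_width: 0.001
grip_force: 0.0
now -438.1 0.069 z 0.0947 F [ 0.4 -1.1  0.1] x [0.313 0.95 ] tilt [-0.002 -0.001] t 14.05
[-0.007, -0.013, -0.0]
[-0.012, -0.027, -0.0]
[-0.016, -0.041, -0.0]
t: 15.05
tcp_pos: [0.4939, -0.0812, 0.2579]
eef_rot: [0.81, 0.586, -0.001, -0.001]
force: [-0.0, 0.2, 0.1]
gripper_width: -0.003
grip_force: 0.0
15.05 tcp [ 0.4939 -0.0812  0.2579] [0.312 0.95 ]
grip [ 0.5098 -0.0705  0.1243] [ 0.5099 -0.0698  0.1255] 401 hub [ 0.5186 -0.0024] r 0.0678 2358
ang -97.39 0.0686
ang -97.34 0.068
```

View pics/w8.png

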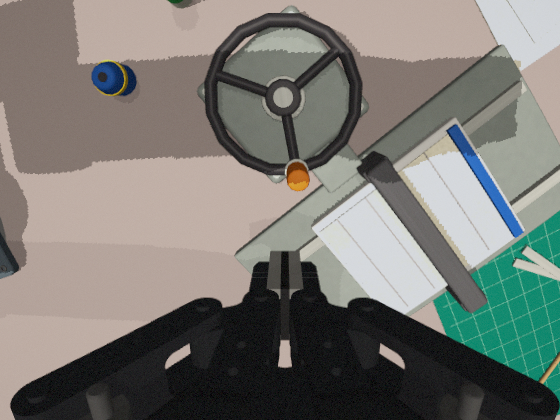

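The grip is at (298,178), about 10° short of its start angle. Going back in behind it for the last nudge.

```bash
python3 -m pendant '[[0.043,0.072,0,0,0,0,255],[0.043,0.072,0.07,0,0,0,255],[0.043,0.072,0.14,0,0,0,255],[0.043,0.072,0.21,0,0,0,255],[0.043,0.072,0.272,0,0,0,255],[0.043,0.072,0.272,0,0,0,255],[0.043,0.072,0.272,0,0,0,255]]'; python3 plan.py -447.5 6
```

```text
t: 15.98
tcp_pos: [0.5435, -0.0706, 0.0972]
eef_rot: [0.81, 0.586, 0.0, 0.0]
force: [-0.5, -0.5, 0.6]
gripper_width: 0.003
grip_force: 0.0
now -430.7 0.0715 z 0.0972 F [-0.5 -0.5  0.6] x [0.312 0.95 ] tilt [ 0.001 -0.   ] t 15.975
[-0.003, -0.005, 0.004]
[-0.005, -0.01, 0.004]
[-0.007, -0.016, 0.004]
[-0.01, -0.021, 0.004]
[-0.012, -0.026, 0.004]
[-0.015, -0.031, 0.004]
```

```bash
python3 -m pendant '[[-0.003,-0.005,0.002,0,0,0,255],[-0.005,-0.01,0.003,0,0,0,255],[-0.007,-0.016,0.003,0,0,0,255],[-0.01,-0.021,0.003,0,0,0,255],[-0.012,-0.026,0.003,0,0,0,255],[-0.015,-0.031,0.003,0,0,0,255],[-0.015,-0.031,0.003,0,0,0,255],[-0.015,-0.031,0.003,0,0,0,255]]'; python3 plan.py -450 1;  python3 -m pendant '[[0.005,0.02,0,0,0,0,255],[0.01,0.03,-0.02,0,0,0,255],[0.01,0.03,-0.12,0,0,0,255],[0,0,-0.22,0,0,0,255],[-0.03,-0.04,-0.275,0,0,0,255],[-0.03,-0.04,-0.275,0,0,0,255],[-0.03,-0.04,-0.275,0,0,0,255],[-0.03,-0.04,-0.275,0,0,0,255]]';python3 meas.py w9
```

```text
t: 16.98
tcp_pos: [0.5224, -0.0734, 0.0947]
eef_rot: [0.81, 0.586, 0.0, 0.0]
force: [2.0, -0.7, 0.6]
gripper_width: 0.002
grip_force: 1.0
now -448.0 0.0704 z 0.0947 F [ 2.  -0.7  0.6] x [0.313 0.95 ] tilt [ 0. -0.] t 16.975
[-0.001, -0.004, -0.0]
t: 17.98
tcp_pos: [0.4937, -0.0825, 0.2576]
eef_rot: [0.81, 0.586, -0.001, -0.001]
force: [1.0, -0.4, 1.0]
gripper_width: -0.001
grip_force: 0.0
17.975 tcp [ 0.4937 -0.0825  0.2576] [0.312 0.95 ]
grip [ 0.5003 -0.0683  0.1246] [ 0.5003 -0.0678  0.1255] 407 hub [ 0.5186 -0.0026] r 0.0677 2337
ang -105.58 0.0682
ang -105.63 0.0678
```

Reads about 2° short, but the start was measured from another yaw; I'll compare from the original vantage.

```bash
python3 -m pendant '[[0.014,0.052,0,0,0,0.11,255],[0.014,0.052,0,0,0,0.22,255],[0.014,0.052,0,0,0,0.33,255],[0.014,0.052,0,0,0,0.44,255],[0.014,0.052,0,0,0,0.55,255],[0.014,0.052,0,0,0,0.66,255],[0.014,0.052,0,0,0,0.77,255],[0.014,0.052,0,0,0,0.88,255],[0.014,0.052,0,0,0,0.95,255],[0.014,0.052,0,0,0,0.95,255]]'; python3 meas.py w10
python3 - <<'E'
from h import *
save("top","t5")
for n in("top1","t5"):
  p=cv2.imread(f"pics/{n}.png");m=cv2.inRange(cv2.cvtColor(p,cv2.COLOR_BGR2HSV),(4,170,120),(18,255,255))[200:270,340:400]
  ys,xs=np.nonzero(m);print(n,xs.mean()+340,ys.mean()+200,len(xs))
E
```

```text
t: 19.27
tcp_pos: [0.526, -0.0844, 0.2583]
eef_rot: [0.993, -0.119, -0.001, -0.0]
force: [-0.9, 0.5, 0.0]
gripper_width: -0.001
grip_force: 0.0
19.275 tcp [ 0.526  -0.0844  0.2583] [ 0.972 -0.236]
grip [ 0.5009 -0.0692  0.1242] [ 0.5014 -0.0694  0.1252] 366 hub [ 0.5199 -0.003 ] r 0.0684 4275
ang -106.06 0.0689
ang -105.61 0.069
top1 369.7551020408163 239.18367346938777 49
t5 370.2549019607843 238.2549019607843 51
```

Same vantage gives 1.7° (2 mm) short, and the top camera agrees (1 px ≈ 2 mm). One last nudge.

```bash
python3 -m pendant '[[0.023,-0.029,0,0,0,-0.11,255],[0.023,-0.029,0,0,0,-0.22,255],[0.023,-0.029,0,0,0,-0.33,255],[0.023,-0.029,0,0,0,-0.44,255],[0.023,-0.029,0,0,0,-0.55,255],[0.023,-0.029,0,0,0,-0.66,255],[0.023,-0.029,0,0,0,-0.77,255],[0.023,-0.029,0,0,0,-0.88,255],[0.023,-0.029,0,0,0,-0.955,255],[0.023,-0.029,0,0,0,-0.955,255]]'; python3 -m pendant '[[0,0,0.07,0,0,0,255],[0,0,0.14,0,0,0,255],[0,0,0.21,0,0,0,255],[0,0,0.272,0,0,0,255],[0,0,0.272,0,0,0,255],[0,0,0.272,0,0,0,255]]';  python3 plan.py -449.3 6
```

```text
t: 20.62
tcp_pos: [0.5438, -0.071, 0.2594]
eef_rot: [0.808, 0.589, -0.0, -0.0]
force: [-0.6, -0.2, 0.7]
gripper_width: -0.001
grip_force: 0.0
t: 21.38
tcp_pos: [0.5447, -0.0713, 0.0981]
eef_rot: [0.808, 0.589, 0.001, 0.001]
force: [-0.0, -0.4, 0.7]
gripper_width: -0.002
grip_force: 0.0
now -430.0 0.0726 z 0.0981 F [-0.  -0.4  0.7] x [0.306 0.952] tilt [ 0.002 -0.   ] t 21.375
[-0.003, -0.006, 0.005]
[-0.005, -0.013, 0.005]
[-0.007, -0.019, 0.005]
[-0.01, -0.025, 0.005]
[-0.013, -0.031, 0.005]
[-0.015, -0.037, 0.005]
```

```bash
python3 -m pendant '[[-0.003,-0.006,0.003,0,0,0,255],[-0.005,-0.013,0.004,0,0,0,255],[-0.007,-0.019,0.005,0,0,0,255],[-0.01,-0.025,0.005,0,0,0,255],[-0.013,-0.031,0.005,0,0,0,255],[-0.015,-0.037,0.005,0,0,0,255],[-0.015,-0.037,0.005,0,0,0,255],[-0.015,-0.037,0.005,0,0,0,255]]'; python3 plan.py -450 1;  python3 -m pendant '[[0.005,0.02,0,0,0,0,255],[0.01,0.03,-0.02,0,0,0,255],[0.01,0.03,-0.12,0,0,0,255],[0,0,-0.22,0,0,0,255],[-0.03,-0.04,-0.275,0,0,0,255],[-0.03,-0.04,-0.275,0,0,0,255],[-0.03,-0.04,-0.275,0,0,0,255],[-0.03,-0.04,-0.275,0,0,0,255]]';python3 meas.py w11
```

```text
t: 22.38
tcp_pos: [0.5202, -0.073, 0.0937]
eef_rot: [0.808, 0.589, 0.0, 0.0]
force: [1.3, -0.4, 0.1]
gripper_width: -0.001
grip_force: 0.6
now -449.8 0.0699 z 0.0937 F [ 1.3 -0.4  0.1] x [0.305 0.952] tilt [ 0.001 -0.   ] t 22.375
[-0.0, -0.0, -0.002]
t: 23.38
tcp_pos: [0.4914, -0.0823, 0.2566]
eef_rot: [0.808, 0.59, -0.001, -0.001]
force: [0.3, 0.3, -0.3]
gripper_width: 0.002
grip_force: 0.0
23.375 tcp [ 0.4914 -0.0823  0.2566] [0.305 0.952]
grip [ 0.498  -0.0676  0.1243] [ 0.4981 -0.0672  0.1255] 412 hub [ 0.5186 -0.0027] r 0.0676 2347
ang -107.57 0.0681
ang -107.66 0.0677
```

```bash
python3 -m pendant '[[-0.1,0.03,0,0,0,0,255],[-0.2,0.06,0,0,0,0,255],[-0.3,0.1,0,0,0,0,255],[-0.4,0.13,0,0,0,0,255],[-0.45,0.15,0,0,0,0,255],[-0.45,0.15,0,0,0,0,255],[-0.45,0.15,0,0,0,0,255],[-0.45,0.15,0,0,0,0,255]]'
python3 - <<'E'
from h import *
save("top","t6")
for n in("top1","t6"):
  p=cv2.imread(f"pics/{n}.png");m=cv2.inRange(cv2.cvtColor(p,cv2.COLOR_BGR2HSV),(4,170,120),(18,255,255))[200:270,340:400]
  ys,xs=np.nonzero(m);print(n,xs.mean()+340,ys.mean()+200,len(xs))
for t in("cap","glue_stick","sharpener","carriage"): print(t,[np.round(r["extent"]).tolist() for r in recognise(t,"top")[:1]])
cv2.imwrite("pics/t6c.png",cv2.imread("pics/t6.png"))
E
```

```text
t: 24.42
tcp_pos: [0.4952, -0.3659, 0.2586]
eef_rot: [0.807, 0.59, 0.0, -0.0]
force: [-0.7, -0.2, 0.1]
gripper_width: -0.0
grip_force: 0.0
top1 369.7551020408163 239.18367346938777 49
t6 370.0 239.21818181818182 55
cap []
glue_stick [[277.0, 263.0, 12.0, 12.0]]
sharpener [[301.0, 303.0, 14.0, 15.0]]
carriage [[409.0, 187.0, 94.0, 101.0]]
```

View pics/t6c.png

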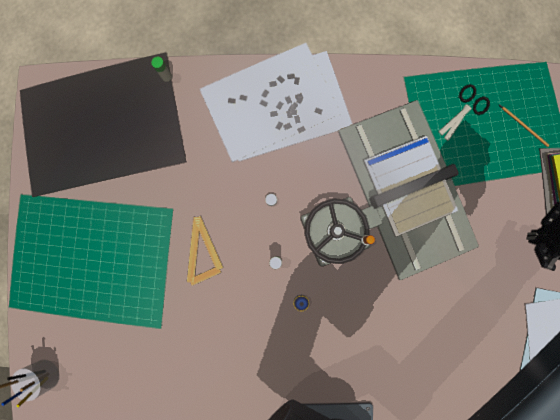

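The grip is back at (370,239), where it started. The carriage has moved on by one strip, the loose things are unmoved, and the arm is clear.

```bash
python3 -c "from rig import job_done; print(job_done())"
```

```text
the job is handed in; nothing more can be done
None
```

The hand wheel was pushed clockwise through one full turn, and the grip is back within about 0.5° of its start; the card has fed on one strip, the loose items are unmoved, the arm is clear and the job is handed in.

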